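# Clear the sleeve into the parts crib and latch its gate

## Task

A steel sleeve has been left standing in the way of the open gate of the parts crib. First stand the sleeve upright in the free half of the crib and let go of it; then push the gate shut, gently and without slamming or forcing it, until its sprung latch snaps in behind the keeper and holds the gate shut by itself. Leave the other parts where they are.

Things in the scene. Friction and masses are not known exactly. Their poses are not given: they have to be found in the camera images.
- crib: Open-topped grey steel bin, fixed, 200 deep x 250 wide x 90 mm high, walls 4 mm. Origin on the bench; +x points into the crib, y along the gate, z up. Inside: x = 20 to 186, y = -121 to 121 mm, floor 4 mm above the bench. The gate closes the side at x = 0, hinged at y = 115, free edge at y = -107.
- bay (a point): Middle of the free half of the crib, on its floor (4 mm above the bench); in the crib's frame x = 85, y = -50 mm. The flanged hub stands in the other half.
- sleeve_center (a point): Centre of the loose plain steel sleeve (open tube), 40 mm outside diameter, 80 mm tall, wall 7 mm, about 0.3 kg, standing on the bench inside the gate's swing; this point is on its axis, 40 mm above its foot; z along its axis.
- sleeve: The same sleeve; the origin is at the centre of its foot.
- gate (a joint): Angle of the gate about its hinge (rad): 1.15 is fully open (as at the start), 0 is square with the crib; growing = opening. A weak spring (0.26 Nm open, 0.55 Nm shut) swings it fully open whenever it is not latched. The keeper is adjustable, so the gate latches at some angle between about -0.085 and 0.085 that no reading tells.
- gate_hinge (a point): On the gate's upright hinge axis, 55 mm above the bench. The gate is a steel plate 12 mm thick, 6 to 86 mm above the bench, 222 mm from this axis to its free edge; its outer face lies 14 mm outside the axis.
- gate_push (a point): Where to push: outer face of the gate, 165 mm from the hinge axis, 55 mm above the bench; moves with it; x along the push, y to the hinge. Push there: 2 to 4 N; up to 10 N as the latch's slope rides over the lip; 3 to 5 N over its blunt end (5 mm, not yet latched); it snaps in, and a rubber buffer adds 10 N per mm: 14 to 17 N is home, over 22 N is forcing, over 2 rad/s slamming.
- latch (a point): Tip of the gate's sprung steel tongue, 24 mm high, 11 mm out of the free edge, 55 mm above the bench. Its slope faces the crib, its square back the outside. It rides over, in some 20 mm of travel, and snaps in behind the keeper's lip: a 5 mm steel lip on the crib's side wall, 34 to 77 mm above the bench, at x = 2 to -39, y = -108 to -129 mm in the crib's frame.
- hub: Bystander: dark flanged hub, 68 mm across, 50 mm high, standing in the crib; origin under its centre.
- bracket: Bystander: flat dark steel bracket plate, 110 x 90 x 6 mm, lying on the bench.
- collar: Bystander: dark steel ring, 64 mm across, 22 mm high, lying on the bench.
- offcut: Bystander: offcut of 40 mm square tube, 100 mm long, lying on the bench.
- wrench: Bystander: steel wrench, 200 mm long, lying on the bench.
- tab: Bystander: small dark steel angle piece, 30 x 50 mm, 53 mm high, standing on the bench.
Mind the look-alikes: they are no part of the job. Leave any yellow look-alike of the sleeve alone.

How it is judged:
By the outcome, as a careful person would: the job done as asked, in the order asked, and still so for the second after the job is handed in, with the robot touching nothing.
It also fails if it takes over 64 s, if anything falls off the work surface, if the arm or the gripper's body presses on something with over 40 N, if the wrist force passes 120 N, or if a joint passes its speed limit or range.

## Robot

A 6-joint arm with a two-finger parallel gripper is mounted at the origin on the work surface. World frame = base frame: x ahead of the robot, y to its left, z up, the work surface at z = 0. Lengths are in m, angles in rad, forces in N, time in s.
With the tool pointing down it reaches from about 0.375 to 0.925 m from the base axis. Payload 5.7 kg.
Tool frame: the origin (TCP) lies between the finger pads; the fingertips stand 8 mm ahead of it and the grasp point (between the pads) lies 11 mm behind it (bot.tip_reach is the distance from the TCP to the fingertips, in m); x points along the fingers, z is the direction in which the jaws open and shut, and the axes are right-handed (so a half turn about x gives the same grasp; the last joint's range is limited). The gripper opens to 85 mm and grips with 20 to 120 N. Pads are 22 mm wide; open, the fingers measure 114 mm over their backs; the gripper's body (76 mm by 85 mm) begins 54 mm behind the grasp point. The pads swing forward as they close: fully open they stand 13 mm farther back than shut.
Start: joints at [1.192, 0.359, 1.51, -0, 1.272, -0.115], TCP at [0.156, 0.579, 0.239] pointing down, gripper open.
Joint ranges: [-2.97, 2.97], [-1.01, 2.36], [0.21, 2.38], [-0.96, 4.11], [0.2, 2.71], [-2.98, 2.98]. Speed limits (rad/s): [2.39, 2.39, 3.14, 3.14, 3.14, 3.14].

## Interface

Orientations are given as a unit quaternion [w, x, y, z].
In Python, from plant import bot gives the robot as it stands.
- The arm moves only by the tool apply_moves, never from a script. Its argument "series" is one flat list of numbers, 5 for each row, row after row: the shift along the tool's x, y, z in mm, then the turn about the tool's x in rad, then the gripper's target within -1 to 1 (shut at 1, half-way at 0, fully open at -1). In form: [tx, ty, tz, twist, gripper, tx, ty, tz, twist, gripper, ...]. A call has 1 to 20 rows; each row is the pose to reach, as a shift and turn from the pose measured when the call began, along the tool's axes at that moment; what a row does not reach only later rows make up. A row lasts 1/8 s, in which the tool goes at most 62.5 mm and 10.7 degrees, less where a joint would pass 70% of its speed; a pose out of reach is approached as far as the arm can. A call with a gripper value outside its range is refused whole. The fingers move at their own pace and stop on an object; "newtons" is the grip in N (left out, the last holds). Time passes only in rows, so rows that repeat a pose let the fingers close. It gives the time, the measured TCP pose, the force and the opening at its end, in the units of the state.
- bot.get_obs(): the state, without advancing time (a new reading comes with each control period).
- bot.grab_frame(name): name is "scene" or "top"; returns a dict with "img" (480x640x3 uint8, red, green, blue), "range_z" (480x640 float32, m along the optical axis (not along the pixel's ray), 0 where there is no reading), "fx", "fy", "cx", "cy" (pixels), "xyz" and "attitude" of the camera in the world. Camera axes: x right, y up, looking along -z (the intrinsics and any distortion apply to the point x, -y, -z); pixel columns grow to the right and rows downward; lengths in m; the calibration is good to about 2 mm. A picture is of the moment at which its call begins.
- bot.hand_in(): hands the job in, once; it reports no verdict.
Trained networks look in a picture, given as the dict that the camera call returned (one of the last four; its "shot" number tells which), for a name from the list of things; names that differ only in an ending like _2 or _b are one class to them, and where a whole thing is asked for, a point or a joint stands for the part that bears it (a point fixed in the world has none). Each returns a list of dicts, best first, with "confidence" (0 to 1); they miss things now and then, are a little off and sometimes report something else, mostly with a low value. They report only what shows in the picture. A call takes as long as a camera call. They do not tell look-alikes from the thing itself.
- bot.boxes_of(picture, query): "extent" ([left, top, right, bottom] in pixels, round what is visible of it).
- bot.silhouettes(picture, query): "mask" (480x640 bool, what is visible of it) and "extent" ([left, top, right, bottom] in pixels, round what is visible of it).
- bot.pinpoint(picture, query): "uv" ([column, row] in pixels: a listed point, or the origin of a listed thing).
The state is a dict: "time": time; "joints": joint angles; "qvel": joint speeds; "effort": joint torques, N m; "tool_pos": TCP position; "eef_rot": TCP orientation; "wrist_force": force on the tool from outside, world axes, zero at the start; "wrist_torque": the same for the moment, N m; "width": finger opening in m.
Only numpy, scipy, OpenCV 4.12 (cv2) and the standard library are available. Lean on these libraries where they do the work, as an engineer would, in place of code of your own. Each camera call takes 0.05 s, during which the arm holds its last target.

## Working session

There is one attempt and no reset: what is moved stays moved. The work goes in short steps, Python scripts to look and compute and a tool call to move; the robot and the scene stay as the last step left them, time stands still between calls to the robot, and variables do not carry over. Pictures are saved under pics/ and viewed, and the job is handed in when it is done.

Besides the shell and the picture viewer there is one more tool, called after "Call:" as name(argument=value, ...) on one line, values as JSON. apply_moves: Moves the arm, as the interface text tells. Its arguments: {"type":"object","properties":{"series":{"type":"array"},"newtons":{"type":"number"}},"required":["series"]}

```bash
ls; mkdir -p pics
python3 - <<'E'
from plant import bot
import cv2
print(bot.get_obs())
for n in ["scene","top"]:
    f=bot.grab_frame(n)
    print(n,{k:f[k] for k in f if k not in("img","range_z")})
    cv2.imwrite(f"pics/{n}0.png",f["img"][:,:,::-1])
    for q in ["crib","sleeve","sleeve_center","gate_hinge","gate_push","latch","hub","gate","bay","tab"]:
        try:
            print(q,[(p["uv"],round(p["confidence"],2)) for p in bot.pinpoint(f,q)][:3],[(p["extent"],round(p["confidence"],2)) for p in bot.boxes_of(f,q)][:3])
        except Exception as e: print(q,e)
E
```

```text
pics
{'time': 0.0, 'joints': array([ 1.19191593e+00,  3.59556261e-01,  1.51145802e+00,  1.67733273e-05,
        1.27250673e+00, -1.15084282e-01]), 'qvel': array([-0.00189627, -0.00056007,  0.00099681,  0.00058701, -0.00147512,
       -0.00197575]), 'effort': array([ 4.78178899e-04, -5.27627921e+01, -2.78618860e+01, -1.56168556e-05,
        1.33709647e-02,  2.71990370e-05]), 'tool_pos': array([0.15618675, 0.57860775, 0.23841333]), 'eef_rot': array([ 0.56082758, -0.4302422 ,  0.56200403,  0.42955273]), 'wrist_force': array([-0.29332018,  0.91247383,  0.19847216]), 'wrist_torque': array([ 0.00486836, -0.04408101,  0.01042767]), 'width': 0.08503827825109762}
scene {'fx': 529.6543782484256, 'fy': 529.6543782484256, 'cx': 325.82495408866924, 'cy': 236.98761320231455, 'xyz': array([ 1.24763263, -0.05889801,  1.01426735]), 'attitude': array([0.64076484, 0.22882915, 0.2351207 , 0.69410079]), 'shot': 1}
crib [([415.8, 284.3], 0.76)] [([320.3, 217.2, 526.8, 332.5], 0.92), ([240.4, 278.2, 268.6, 305.6], 0.25), ([320.8, 216.6, 409.5, 273.7], 0.16)]
sleeve [([392.9, 348.8], 0.92), ([317.3, 319.1],
[... 1755 characters left out ...]
 0.77), ([269.8, 131.1, 296.8, 162.6], 0.7)]
gate_hinge [([212.9, 272.1], 0.97)] [([212.8, 211.9, 323.9, 277.6], 0.85)]
gate_push [([292.8, 235.7], 0.89)] [([217.6, 211.0, 320.9, 278.1], 0.64), ([101.9, 144.3, 318.7, 290.1], 0.27)]
latch [([321.8, 219.6], 0.56)] [([314.4, 217.7, 322.0, 224.9], 0.36)]
hub [([153.1, 254.0], 0.61)] [([133.3, 238.2, 164.5, 273.1], 0.98), ([373.6, 174.0, 404.7, 203.2], 0.44)]
gate it knows: bay, bracket, collar, crib, gate_hinge, gate_push, hub, latch, offcut, sleeve, sleeve_center, tab, wrench
bay [([171.0, 195.5], 0.69)] [([99.1, 143.1, 319.7, 290.9], 0.77), ([373.9, 324.7, 399.4, 343.8], 0.5)]
tab [([386.5, 332.9], 0.64)] [([371.6, 323.7, 398.6, 341.9], 0.56)]
```

View pics/scene0.png

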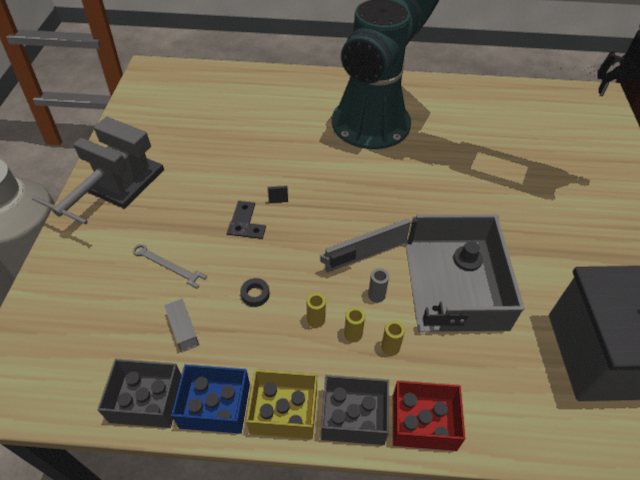

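View pics/top0.png

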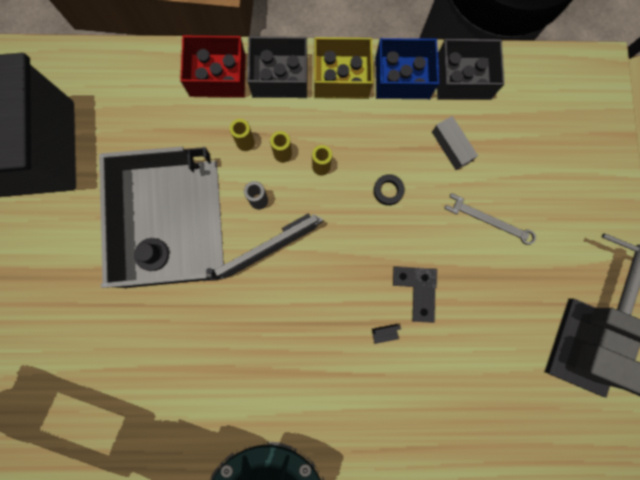

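The grey sleeve is at scene (379,285) and top (256,195). Three yellow look-alikes stand beyond it, and the open gate runs from (215,275) to (322,218) in the top view. Next I'll measure with depth and both views.

```bash
cat > h.py <<'E'
import numpy as np, cv2
from scipy.spatial.transform import Rotation as R
from plant import bot
def rot(q): return R.from_quat([q[1],q[2],q[3],q[0]]).as_matrix()
def cloud(f):
    v,u=np.mgrid[0:480,0:640]; z=f["range_z"]
    p=np.stack([(u-f["cx"])/f["fx"]*z,-(v-f["cy"])/f["fy"]*z,-z],-1)
    P=p@rot(f["attitude"]).T+f["xyz"]; P[z<=0]=np.nan; return P
def proj(f,P):
    c=(np.atleast_2d(P)-f["xyz"])@rot(f["attitude"])
    return np.stack([f["cx"]+f["fx"]*c[:,0]/-c[:,2],f["cy"]-f["fy"]*c[:,1]/-c[:,2]],-1)
def ray(f,uv):
    d=np.array([(uv[0]-f["cx"])/f["fx"],-(uv[1]-f["cy"])/f["fy"],-1.]); d=rot(f["attitude"])@d
    return np.array(f["xyz"]),d/np.linalg.norm(d)
def tri(fs,uvs):
    A=np.zeros((3,3));b=np.zeros(3);rs=[ray(f,u) for f,u in zip(fs,uvs)]
    for o,d in rs:
        M=np.eye(3)-np.outer(d,d);A+=M;b+=M@o
    X=np.linalg.solve(A,b)
    return X,[np.linalg.norm((np.eye(3)-np.outer(d,d))@(X-o)) for o,d in rs]
E
python3 - <<'E'
from h import *
s=bot.grab_frame("scene");t=bot.grab_frame("top")
np.set_printoptions(precision=4,suppress=True)
for n,f in (("s",s),("t",t)):
    P=cloud(f); np.save(f"{n}.npy",P)
    print("bench z",np.nanmedian(P[...,2][100:200,150:250] if n=="s" else P[...,2][310:340,100:300]))
pp={"s":{}, "t":{}}
for q in ["crib","bay","gate_hinge","gate_push","latch","hub","sleeve","sleeve_center"]:
    a=[p["uv"] for p in bot.pinpoint(s,q)]; b=[p["uv"] for p in bot.pinpoint(t,q)]
    best=None
    for x in a:
        for y in b:
            X,e=tri((s,t),(x,y))
            if max(e)<0.012: print(q,x,y,X,e)
# clouds of sleeve
for n,f,c in (("s",s,(379,285)),("t",t,(256,195))):
    P=cloud(f); m=np.zeros((480,640),bool); m[c[1]-25:c[1]+25,c[0]-18:c[0]+18]=1
    Q=P[m]; Q=Q[Q[:,2]>0.07]; print(n,"top rim",len(Q),np.nanmean(Q,0),np.nanmin(Q,0),np.nanmax(Q,0))
    (x,y),r=cv2.minEnclosingCircle((Q[:,:2]*1000).astype(np.float32)); print(x,y,r)
Z=cloud(t)[...,2]
vis=np.clip(Z*1000*2,0,255); vis=np.nan_to_num(vis).astype(np.uint8)
cv2.imwrite("pics/hz.png",np.hstack([cv2.resize(vis[100:300,80:340],None,fx=3,fy=3,interpolation=0)]))
cv2.imwrite("pics/tz.png",cv2.resize(t["img"][100:300,80:340,::-1],None,fx=3,fy=3,interpolation=cv2.INTER_CUBIC))
E
```

```text
bench z -0.002671325271072278
bench z 0.00047091644524210885
crib [416.7, 283.7] [215.4, 219.6] [ 0.5605  0.1164 -0.0074] [np.float64(0.0005589410019270222), np.float64(0.0005589410019270891)]
bay [458.5, 299.6] [171.3, 196.8] [0.6053 0.2054 0.0079] [np.float64(0.0005031689053886916), np.float64(0.0005031689053886429)]
gate_hinge [412.0, 228.8] [212.1, 272.3] [0.4458 0.1031 0.0519] [np.float64(0.002418682445165907), np.float64(0.002418682445165925)]
gate_push [344.8, 246.9] [292.4, 235.8] [ 0.5167 -0.0514  0.0564] [np.float64(0.0028344774429972966), np.float64(0.0028344774429972727)]
latch [323.3, 260.8] [322.0, 221.7] [ 0.5479 -0.1037  0.0396] [np.float64(0.0030252134393758284), np.float64(0.003025213439375821)]
hub [469.0, 261.4] [153.0, 254.2] [ 0.4871  0.2422 -0.0064] [np.float64(0.0010873179689937888), np.float64(0.0010873179689938005)]
sleeve [392.8, 348.9] [245.3, 143.5] [ 0.7286  0.0596 -0.0101] [np.float64(0.0018297888591572676), np.float64(0.0018297888591572331)]
sleeve [353.8, 332.6] [282.9, 153.7] [ 0.7025 -0.0236  0.0006] [np.float64(0.0007218070820128252), np.float64(0.
[... 806 characters left out ...]
1629483497837607)]
sleeve_center [381.0, 282.5] [256.4, 194.3] [0.6014 0.0269 0.0479] [np.float64(0.002724672151112712), np.float64(0.0027246721511127226)]
sleeve_center [381.0, 282.5] [244.4, 134.1] [0.6796 0.0254 0.1667] [np.float64(0.006627897039318645), np.float64(0.006627897039318625)]
sleeve_center [353.2, 323.1] [285.4, 147.3] [ 0.7021 -0.0292  0.0405] [np.float64(0.002766631433665799), np.float64(0.0027666314336658)]
s top rim 178 [0.6044 0.0227 0.0764] [ 0.5822 -0.0132  0.07  ] [0.6892 0.0419 0.0832]
635.66796875 10.148065567016602 58.37759780883789
t top rim 228 [0.5997 0.0242 0.0792] [0.5808 0.0046 0.0702] [0.6204 0.044  0.0843]
600.8897705078125 24.60773277282715 20.0614070892334
```

View pics/hz.png

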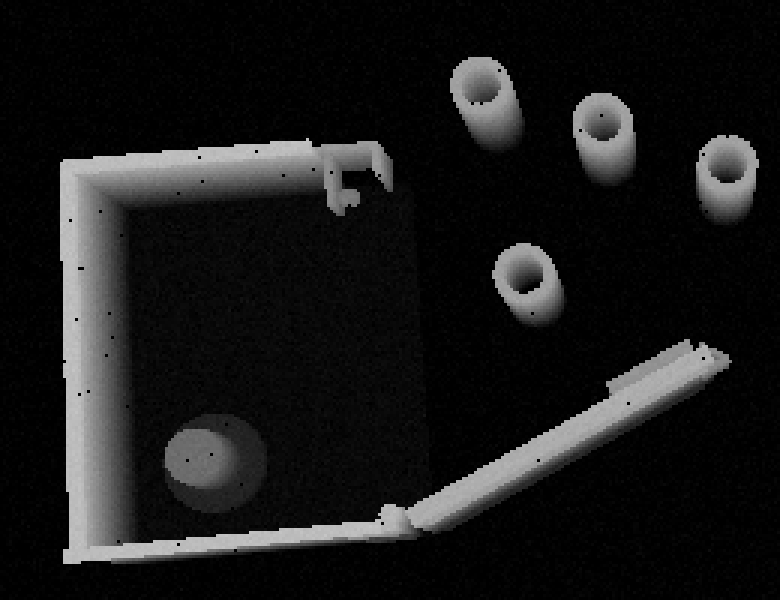

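View pics/tz.png

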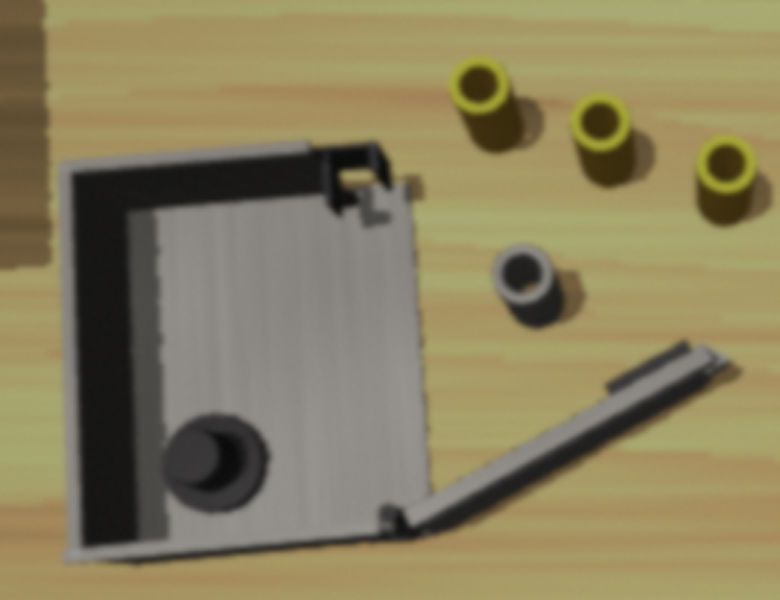

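```bash
cat > fit.py <<'E'
from h import *
from scipy.optimize import least_squares
np.set_printoptions(precision=4,suppress=True)
T=np.load("t.npy");S=np.load("s.npy")
for n,P in (("t",T),("s",S)):
    Q=P.reshape(-1,3); Q=Q[np.isfinite(Q).all(1)]
    if n=="s": Q=Q+[0,0,0.0026]
    Q=Q[(Q[:,2]>0.083)&(Q[:,2]<0.097)&(Q[:,0]>0.4)&(Q[:,0]<0.72)&(Q[:,1]>0.1)&(Q[:,1]<0.4)]
    def loc(p,Q):
        c,s=np.cos(p[2]),np.sin(p[2]); d=Q[:,:2]-p[:2]
        return np.stack([d@[c,s],d@[-s,c]],-1)
    def res(p):
        L=loc(p,Q)*1000
        return np.min(np.abs(np.stack([L[:,0]-198,L[:,1]-123,L[:,1]+123])),0)
    r=least_squares(res,[0.56,0.116,np.pi/2],loss="soft_l1",f_scale=2,x_scale=[.01,.01,.01])
    print(n,len(Q),r.x,np.median(res(r.x)))
    L=loc(r.x,Q)
    for a,b,k in ((np.abs(L[:,0]-.198)<.01,0,"back"),(np.abs(L[:,1]-.123)<.01,1,"hingeside"),(np.abs(L[:,1]+.123)<.01,1,"keepside")):
        print(k,a.sum(),np.median(L[a][:,b]),np.percentile(L[a][:,b],[5,95]),np.percentile(L[a][:,1-b],[2,98]))
    p=r.x; c,s=np.cos(p[2]),np.sin(p[2])
    w=lambda x,y:p[:2]+x*np.array([c,s])+y*np.array([-s,c])
    print("bay",w(.085,-.05),"hinge",w(0,.115),"freeclosed",w(0,-.107))
    # gate top edge
    G=P.reshape(-1,3);G=G[np.isfinite(G).all(1)]
    G=G+([0,0,.0026] if n=="s" else [0,0,0])
    G=G[(G[:,2]>0.079)&(G[:,2]<0.094)&(G[:,0]>0.4)&(G[:,0]<0.57)&(G[:,1]<0.09)&(G[:,1]>-.13)]
    LG=loc(p,G)
    vx,vy,x0,y0=cv2.fitLine((LG*1000).astype(np.float32),cv2.DIST_HUBER,0,.01,.01).ravel()
    print("gate dir angle",np.arctan2(-vx,-vy),(vx,vy,x0,y0),len(G),"dist of hinge from line",(0-x0)*vy-(115-y0)*vx)
    h=np.array([0,.115]); d=LG-h; print("max ext", np.linalg.norm(d,axis=1).max(), "free end w",G[np.argmin(G[:,1])])
E
python3 fit.py
```

```text
t 1689 [0.5614 0.102  1.6688] 2.315813376643206
back 831 0.19767018699335834 [0.1942 0.2029] [-0.1235  0.1241]
hingeside 525 0.12254061623372463 [0.1177 0.1264] [0.0123 0.2031]
keepside 447 -0.12212048239644999 [-0.1269 -0.1186] [0.0473 0.1994]
bay [0.6028 0.1915] hinge [0.4469 0.0908] freeclosed [0.6679 0.1125]
gate dir angle -1.9896163 (np.float32(0.9135695), np.float32(0.40668264), np.float32(-96.55976), np.float32(77.09253)) 872 dist of hinge from line 4.638069
max ext 0.211036877433476 free end w [ 0.5425 -0.0962  0.0856]
s 1257 [0.5636 0.1006 1.6674] 2.1062646460611916
back 505 0.19748107841151258 [0.1939 0.203 ] [-0.1248  0.1242]
hingeside 418 0.1226417709066838 [0.1182 0.1286] [0.015  0.2001]
keepside 406 -0.12314685827378483 [-0.1259 -0.1175] [0.0477 0.1993]
bay [0.6052 0.19  ] hinge [0.4492 0.0895] freeclosed [0.6701 0.1109]
gate dir angle -1.9899637 (np.float32(0.9134282), np.float32(0.40699995), np.float32(-98.16358), np.float32(73.77049)) 528 dist of hinge from line 2.2923775
max ext 0.21168033165220201 free end w [ 0.5419 -0.0979  0.0828]
```

```bash
cat >> h.py <<'E'
np.set_printoptions(precision=4,suppress=True)
CO=np.array([.5622,.1015]);CY=1.668
XC=np.array([np.cos(CY),np.sin(CY)]);YC=np.array([-XC[1],XC[0]])
def w(x,y,z=None):
    p=CO+x/1000*XC+y/1000*YC
    return p if z is None else np.array([*p,z/1000])
def tool():
    o=bot.get_obs(); return o,rot(o["eef_rot"])
def to(target,yawz=None):
    "mm in tool axes and twist so that tool z heads to yawz (mod pi)"
    o,M=tool(); d=M.T@(np.array(target)-o["tool_pos"])*1000
    tw=None
    if yawz is not None:
        zz=np.array([np.cos(yawz),np.sin(yawz),0]); l=M.T@zz
        tw=np.arctan2(-l[1],l[2]); tw=(tw+np.pi/2)%np.pi-np.pi/2
    return d,tw
E
python3 - <<'E'
from h import *
o,M=tool();print(M, o["time"])
print(to([.6008,.0245,.14],CY),to([.6008,.0245,.047],CY),to(w(85,-50,150),CY))
for q in ((0,0),): print(w(85,-50),w(-14,-50),w(0,115))
E
```

```text
[[-0.0001 -0.9654  0.2607]
 [-0.0001  0.2607  0.9654]
 [-1.      0.     -0.0002]] 2.8
(array([  99.3117, -573.6379, -419.6236]), np.float64(-0.36099817115488153)) (array([ 192.3117, -573.6408, -419.6094]), np.float64(-0.36099817115488153)) (array([  89.2884, -533.05  , -258.1718]), np.float64(-0.36099817115488153))
[0.6037 0.191 ] [0.6133 0.0924] [0.4477 0.0903]
```

Call:
apply_moves(series=[10,-287,-210,-0.18,-1,10,-287,-210,-0.18,-1,10,-287,-210,-0.18,-1,10,-287,-210,-0.18,-1,10,-287,-210,-0.18,-1,10,-287,-210,-0.18,-1,20,-573.6,-419.6,-0.361,-1,20,-573.6,-419.6,-0.361,-1,20,-573.6,-419.6,-0.361,-1,20,-573.6,-419.6,-0.361,-1,20,-573.6,-419.6,-0.361,-1,20,-573.6,-419.6,-0.361,-1,80,-573.6,-419.6,-0.361,-1,80,-573.6,-419.6,-0.361,-1,80,-573.6,-419.6,-0.361,-1,80,-573.6,-419.6,-0.361,-1])

```text
time: 4.8
tool_pos: [0.6021, 0.0251, 0.1616]
eef_rot: [-0.476, 0.525, -0.474, -0.523]
wrist_force: [-0.5, -0.4, 0.6]
width: 0.0851
```

Run:
```python
from h import *
o,M=tool();print(o["tool_pos"],o["time"],o["wrist_force"],o["width"]);print(M)
print(to([.6008,.0245,.047],CY))
```

```text
[0.6021 0.0251 0.1616] 4.8 [-0.5149 -0.4253  0.6366] 0.08508519598870265
[[ 0.0036 -0.9952 -0.098 ]
 [-0.0003 -0.098   0.9952]
 [-1.     -0.0036 -0.0007]]
(array([114.6119,   1.7273,  -0.3731]), np.float64(0.0009157317047676639))
```

Call:
apply_moves(series=[50,1.3,-0.4,0,-1,90,1.3,-0.4,0,-1,110,1.3,-0.4,0,-1,114.5,1.3,-0.4,0,-1,114.5,1.3,-0.4,0,-1,114.5,1.3,-0.4,0,1,114.5,1.3,-0.4,0,1,114.5,1.3,-0.4,0,1,114.5,1.3,-0.4,0,1,114.5,1.3,-0.4,0,1,114.5,1.3,-0.4,0,1,114.5,1.3,-0.4,0,1,114.5,1.3,-0.4,0,1], newtons=40)

```text
time: 6.42
tool_pos: [0.6018, 0.0245, 0.048]
eef_rot: [-0.476, 0.525, -0.474, -0.523]
wrist_force: [-0.3, 0.6, 6.3]
width: 0.0391
```

Call:
apply_moves(series=[-20,0,0,0,1,-50,0,0,0,1,-90,0,0,0,1,-110,0,0,0,1,-110,0,0,0,1,-110,0,0,0,1])

```text
time: 7.18
tool_pos: [0.6002, 0.0246, 0.1568]
eef_rot: [-0.475, 0.525, -0.474, -0.523]
wrist_force: [-0.9, -0.4, -3.9]
width: 0.0392
```

Run:
```python
from h import *
o,M=tool();print(o["tool_pos"],o["time"],o["wrist_force"],o["width"])
print(to(w(85,-50,150),CY),to(w(85,-50,51),CY))
f=bot.grab_frame("scene");cv2.imwrite("pics/s1.png",cv2.resize(f["img"][180:380,260:560,::-1],None,fx=2.5,fy=2.5))
```

```text
[0.6002 0.0246 0.1568] 7.175 [-0.889  -0.416  -3.8956] 0.0392192248620901
(array([  6.7942, -19.7264, 165.1895]), np.float64(0.0009131402131619115)) (array([105.7938, -19.4462, 165.2405]), np.float64(0.0009131402131619115))
```

View pics/s1.png

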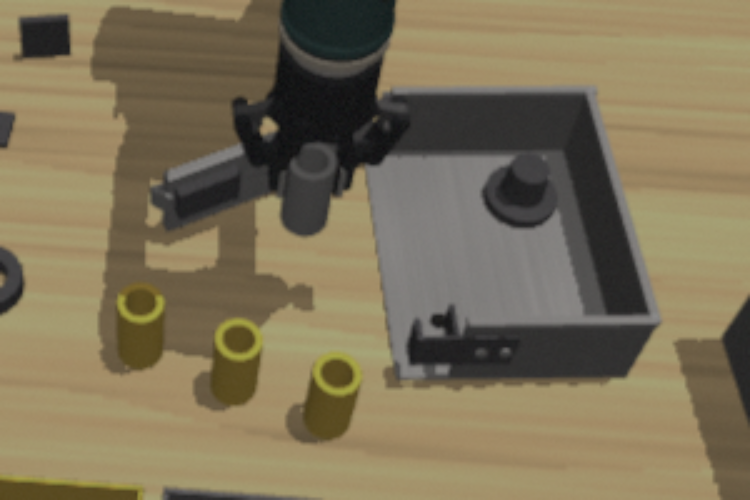

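The sleeve hangs upright in the jaws (about (305,190) in the crop). Next I'll carry it over the bay and lower it.

Call:
apply_moves(series=[0,-6,50,0,1,0,-13,110,0,1,0,-19.6,165,0,1,0,-19.6,165,0,1,0,-19.6,165,0,1,40,-19.6,165,0,1,75,-19.6,165,0,1,95,-19.6,165,0,1,99,-19.6,165,0,1,101,-19.6,165,0,1,102,-19.6,165,0,1,102,-19.6,165,0,1])

```text
time: 8.72
tool_pos: [0.6042, 0.1907, 0.0553]
eef_rot: [-0.476, 0.525, -0.474, -0.523]
wrist_force: [0.6, -0.4, -2.0]
width: 0.0391
```

Run:
```python
from h import *
o,M=tool();print(o["tool_pos"],o["time"],o["wrist_force"],o["width"])
print(to(w(85,-50,52),CY))
f=bot.grab_frame("scene");cv2.imwrite("pics/s2.png",cv2.resize(f["img"][180:360,340:540,::-1],None,fx=3,fy=3))
```

```text
[0.6042 0.1907 0.0553] 8.725 [ 0.5644 -0.4004 -2.0141] 0.039109327786502314
(array([3.2954, 0.4458, 0.27  ]), np.float64(0.0008401642450563962))
```

View pics/s2.png

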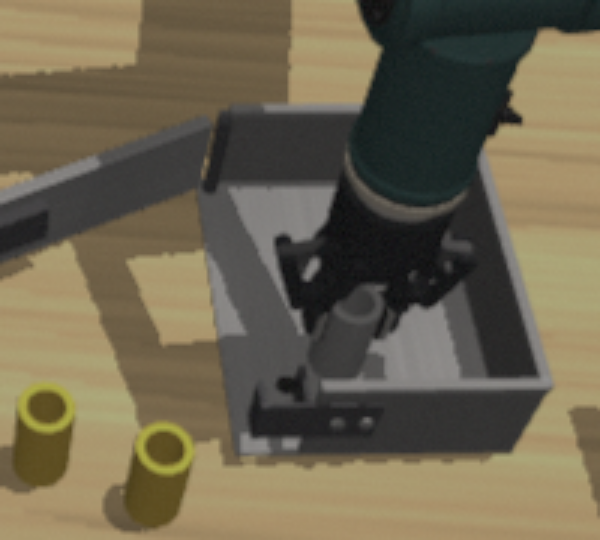

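The sleeve (crop (345,330)) is in the bay and still upright, with its foot just above the floor. I'll lower it in small steps.

Call:
apply_moves(series=[1.5,0,0,0,1,2,0,0,0,1,2,0,0,0,1])

```text
time: 9.15
tool_pos: [0.604, 0.1909, 0.0532]
eef_rot: [-0.476, 0.525, -0.474, -0.523]
wrist_force: [0.5, 0.3, -2.7]
width: 0.0394
```

Call:
apply_moves(series=[1,0,0,0,1,1,0,0,0,1])

```text
time: 9.4
tool_pos: [0.604, 0.1909, 0.0522]
eef_rot: [-0.476, 0.525, -0.474, -0.523]
wrist_force: [0.6, -0.8, -1.9]
width: 0.0395
```

Call:
apply_moves(series=[0.6,0,0,0,1,0.6,0,0,0,1])

```text
time: 9.65
tool_pos: [0.6041, 0.1909, 0.0521]
eef_rot: [-0.476, 0.525, -0.474, -0.523]
wrist_force: [-1.5, -0.5, 4.4]
width: 0.0398
```

Call:
apply_moves(series=[0.6,0,0,0,1,0.6,0,0,0,1])

```text
time: 9.9
tool_pos: [0.6042, 0.1909, 0.052]
eef_rot: [-0.476, 0.525, -0.474, -0.523]
wrist_force: [-2.2, 0.5, 5.9]
width: 0.0393
```

Call:
apply_moves(series=[0,0,0,0,0.6,0,0,0,0,0,0,0,0,0,-0.5,0,0,0,0,-1,0,0,0,0,-1,0,0,0,0,-1,0,0,0,0,-1,-30,0,0,0,-1,-70,0,0,0,-1,-120,0,0,0,-1,-120,0,0,0,-1,-120,0,0,0,-1])

```text
time: 11.4
tool_pos: [0.6034, 0.1909, 0.1719]
eef_rot: [-0.476, 0.525, -0.474, -0.523]
wrist_force: [-0.7, -0.9, -0.1]
width: 0.0853
```

Run:
```python
from h import *
o,M=tool();print(o["tool_pos"],o["time"],o["wrist_force"],o["width"],o["joints"])
f=bot.grab_frame("scene");cv2.imwrite("pics/s3.png",cv2.resize(f["img"][180:360,320:540,::-1],None,fx=3,fy=3))
# path of push
H=w(0,115)
def contact(th,r=165,off=14):
    u=-np.sin(th)*XC-np.cos(th)*YC; n=-np.cos(th)*XC+np.sin(th)*YC
    return H+r/1000*u+off/1000*n,u,n
for th in (1.15,.6,0):
    c,u,n=contact(th); print(th,c,"u",u,"n",n,"yaw tool z along u",np.arctan2(u[1],u[0]))
c,u,n=contact(1.15)
a=np.arctan2(u[1],u[0])
print(to(np.array([*(c+.045*n),.17]),a),to(np.array([*(c+.045*n),.05]),a))
```

```text
[0.6034 0.1909 0.1719] 11.4 [-0.6826 -0.8656 -0.1011] 0.08531754143340486 [ 0.1977  0.4664  1.5143 -0.0008  1.1571 -1.4712]
1.15 [ 0.5173 -0.0599] u [ 0.4951 -0.8688] n [-0.8688 -0.4951] yaw tool z along u -1.0527963267948965
0.6 [ 0.5856 -0.0014] u [ 0.8762 -0.4819] n [-0.4819 -0.8762] yaw tool z along u -0.5027963267948966
0 [0.6133 0.0924] u [0.9953 0.0971] n [ 0.0971 -0.9953] yaw tool z along u 0.0972036732051033
(array([   0.8645,  150.8142, -259.4019]), np.float64(-0.41959255751869406)) (array([ 120.8643,  151.0573, -259.3428]), np.float64(-0.41959255751869406))
```

View pics/s3.png

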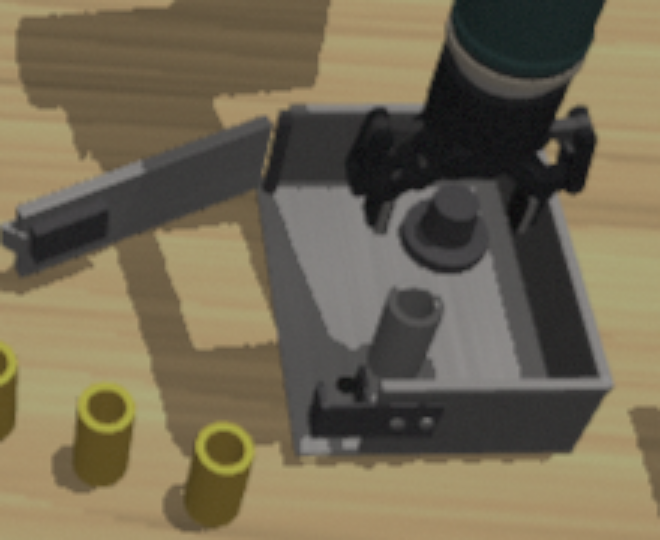

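Call:
apply_moves(series=[0,10,-17,0.17,1,0,20,-34,0.34,1,0,30,-51,0.51,1,0,40,-68,0.68,1,0,50,-86,0.85,1,0,60,-104,1.02,1,0,70,-121,1.19,1,0,80,-138,1.36,1,0,90,-155,1.53,1,0,100,-172,1.7,1,0,110,-189,1.87,1,0,120,-206,2.04,1,0,130,-223,2.21,1,0,140,-240,2.38,1,0,150.8,-259.4,2.55,1,0,150.8,-259.4,2.722,1,0,150.8,-259.4,2.722,1,0,150.8,-259.4,2.722,1])

```text
time: 13.7
tool_pos: [0.4777, -0.0819, 0.1701]
eef_rot: [0.612, 0.354, 0.612, -0.354]
wrist_force: [0.2, -0.9, 0.9]
width: 0.0001
```

```bash
cat >> h.py <<'E'
H=w(0,115)
def contact(th,r=165,off=14):
    u=-np.sin(th)*XC-np.cos(th)*YC; n=-np.cos(th)*XC+np.sin(th)*YC
    return H+r/1000*u+off/1000*n,u,n
E
python3 - <<'E'
from h import *
o,M=tool();print(o["tool_pos"],o["time"],o["wrist_force"],o["width"],o["joints"]);print(M)
c,u,n=contact(1.15);a=np.arctan2(u[1],u[0])
print(to(np.array([*(c+.045*n),.05]),a))
f=bot.grab_frame("top")
cv2.imwrite("pics/t4.png",cv2.resize(f["img"][120:320,90:350,::-1],None,fx=3,fy=3))
P=cloud(f);np.save("t4.npy",P)
Q=P.reshape(-1,3);L=np.stack([(Q[:,:2]-CO)@XC,(Q[:,:2]-CO)@YC,Q[:,2]],-1)*1000
k=(abs(L[:,0]-85)<45)&(abs(L[:,1]+50)<45)&(L[:,2]>76);q=L[k];print("sleeve rim",k.sum(),cv2.minEnclosingCircle(q[:,:2].astype(np.float32)),np.median(q[:,2]))
E
```

```text
[ 0.4777 -0.0819  0.1701] 13.7 [ 0.1572 -0.9299  0.912 ] 0.00012175291233690211 [-0.3128  0.2751  1.8377  0.0005  1.0284  0.7364]
[[ 0.0005  0.8671  0.4981]
 [ 0.0002  0.4981 -0.8671]
 [-1.      0.0006  0.    ]]
(array([120.1147,   0.1905,   0.5081]), np.float64(0.0034453383530779202))
sleeve rim 237 ((84.64685821533203, -49.10087585449219), 20.022249221801758) 83.84084429359606
```

View pics/t4.png

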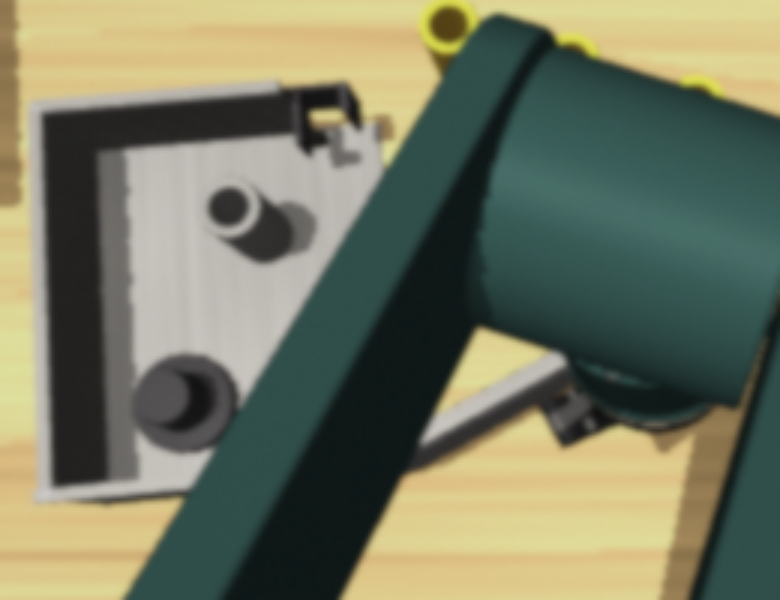

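Call:
apply_moves(series=[50,0,0,0,1,95,0,0,0,1,115,0,0,0,1,120,0,0,0,1,120,0,0,0,1,120,12,0,0,1,120,22,0,0,1,120,27,0,0,1,120,29,0,0,1,120,31,0,0,1,120,33,0,0,1,120,35,0,0,1,120,37,0,0,1,120,39,0,0,1,120,40,0,0,1])

```text
time: 15.62
tool_pos: [0.5125, -0.062, 0.0502]
eef_rot: [0.612, 0.354, 0.612, -0.354]
wrist_force: [-1.3, -1.5, 0.7]
width: 0.0
```

Run:
```python
from h import *
o,M=tool();print(o["tool_pos"],o["time"],o["wrist_force"],o["wrist_force"]@M)
f=bot.grab_frame("scene");cv2.imwrite("pics/s5.png",cv2.resize(f["img"][180:360,290:540,::-1],None,fx=3,fy=3))
P=cloud(f)
```

```text
[ 0.5125 -0.062   0.0502] 15.625 [-1.3042 -1.5092  0.6518] [-0.6524 -1.8822  0.6597]
```

View pics/s5.png

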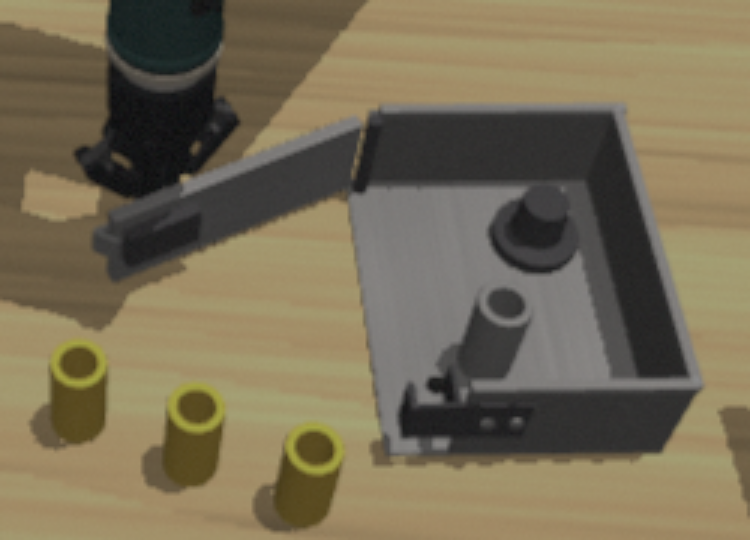

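```bash
cat >> h.py <<'E'
def arc(dths,r=None,z=None):
    "rigid turn about hinge by closing angle; rows tx,ty,tz,twist"
    o,M=tool(); p=o["tool_pos"]; out=[]
    for d in dths:
        c,s=np.cos(d),np.sin(d); q=np.array([[c,-s],[s,c]])@(p[:2]-H)+H
        t=M.T@(np.array([*q,p[2] if z is None else z])-p)*1000
        out.append([round(float(t[0]),1),round(float(t[1]),1),round(float(t[2]),1),round(-float(d),3)])
    return out
def polar():
    o,M=tool(); d=o["tool_pos"][:2]-H; L=np.array([d@XC,d@YC]); return np.hypot(*L),np.arctan2(-L[0],-L[1])
E
python3 - <<'E'
from h import *
print(polar())
for r in arc(np.arange(1,19)*.05): print(*r,1,sep=", ",end=", ")
E
```

```text
(np.float64(0.1655660888197962), np.float64(1.2651218890371565))
0.0, 8.2, 0.8, -0.05, 1, 0.0, 16.5, 1.1, -0.1, 1, 0.0, 24.8, 1.1, -0.15, 1, 0.0, 33.1, 0.6, -0.2, 1, 0.0, 41.3, -0.3, -0.25, 1, 0.0, 49.5, -1.6, -0.3, 1, 0.0, 57.6, -3.3, -0.35, 1, 0.0, 65.6, -5.4, -0.4, 1, 0.0, 73.5, -7.9, -0.45, 1, 0.0, 81.2, -10.8, -0.5, 1, 0.1, 88.8, -14.0, -0.55, 1, 0.1, 96.2, -17.7, -0.6, 1, 0.1, 103.5, -21.7, -0.65, 1, 0.1, 110.5, -26.1, -0.7, 1, 0.1, 117.3, -30.8, -0.75, 1, 0.1, 123.9, -35.9, -0.8, 1, 0.1, 130.2, -41.2, -0.85, 1, 0.1, 136.2, -46.9, -0.9, 1,
```

Call:
apply_moves(series=[0,8.2,0.8,-0.05,1,0,16.5,1.1,-0.1,1,0,24.8,1.1,-0.15,1,0,33.1,0.6,-0.2,1,0,41.3,-0.3,-0.25,1,0,49.5,-1.6,-0.3,1,0,57.6,-3.3,-0.35,1,0,65.6,-5.4,-0.4,1,0,73.5,-7.9,-0.45,1,0,81.2,-10.8,-0.5,1,0,88.8,-14,-0.55,1,0,96.2,-17.7,-0.6,1,0,103.5,-21.7,-0.65,1,0,110.5,-26.1,-0.7,1,0,117.3,-30.8,-0.75,1,0,123.9,-35.9,-0.8,1,0,123.9,-35.9,-0.8,1])

```text
time: 17.8
tool_pos: [0.6025, 0.0315, 0.0504]
eef_rot: [0.702, 0.088, 0.701, -0.087]
wrist_force: [-0.2, -2.4, 1.5]
width: 0.0003
```

Run:
```python
from h import *
o,M=tool();print(o["tool_pos"],o["time"],o["wrist_force"],o["wrist_force"]@M,polar())
f=bot.grab_frame("scene");cv2.imwrite("pics/s6.png",cv2.resize(f["img"][180:360,290:540,::-1],None,fx=3,fy=3))
for r in arc(np.arange(1,17)*.01): print(*r,1,sep=", ",end=", ")
```

```text
[0.6025 0.0315 0.0504] 17.8 [-0.1537 -2.4289  1.4652] [-1.4657 -2.3916  0.4491] (np.float64(0.1655987018062202), np.float64(0.4602237419663813))
0.0, 1.6, 0.2, -0.01, 1, 0.0, 3.3, 0.4, -0.02, 1, 0.0, 4.9, 0.5, -0.03, 1, 0.0, 6.6, 0.6, -0.04, 1, 0.0, 8.2, 0.8, -0.05, 1, 0.0, 9.9, 0.9, -0.06, 1, 0.0, 11.5, 0.9, -0.07, 1, 0.0, 13.2, 1.0, -0.08, 1, 0.0, 14.9, 1.1, -0.09, 1, 0.0, 16.5, 1.1, -0.1, 1, 0.0, 18.2, 1.1, -0.11, 1, 0.0, 19.8, 1.1, -0.12, 1, 0.0, 21.5, 1.1, -0.13, 1, 0.0, 23.1, 1.1, -0.14, 1, 0.0, 24.8, 1.0, -0.15, 1, 0.0, 26.4, 1.0, -0.16, 1,
```

View pics/s6.png

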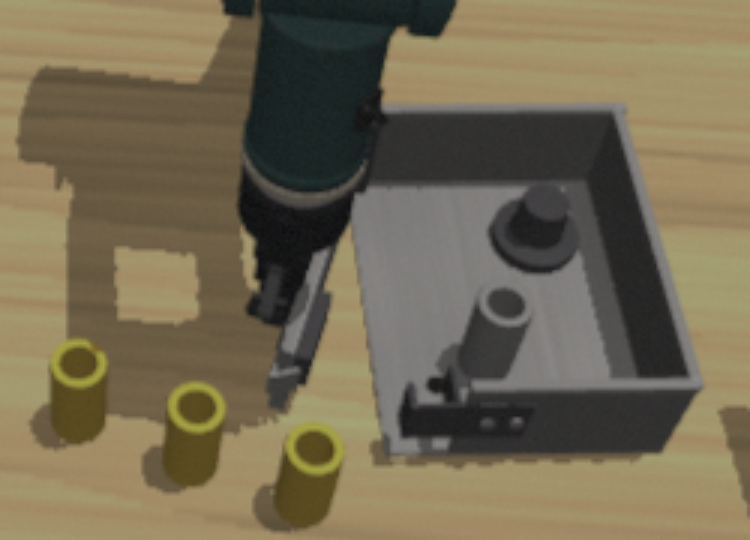

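Call:
apply_moves(series=[0,1.6,0.2,-0.01,1,0,3.3,0.4,-0.02,1,0,4.9,0.5,-0.03,1,0,6.6,0.6,-0.04,1,0,8.2,0.8,-0.05,1,0,9.9,0.9,-0.06,1,0,11.5,0.9,-0.07,1,0,13.2,1,-0.08,1,0,14.9,1.1,-0.09,1,0,16.5,1.1,-0.1,1,0,18.2,1.1,-0.11,1,0,18.2,1.1,-0.11,1])

```text
time: 19.35
tool_pos: [0.608, 0.0487, 0.0504]
eef_rot: [0.706, 0.049, 0.705, -0.049]
wrist_force: [0.3, -3.1, -0.3]
width: 0.0002
```

Run:
```python
from h import *
o,M=tool();print(o["tool_pos"],o["time"],o["wrist_force"],o["wrist_force"]@M,polar())
for r in arc(np.arange(1,11)*.006): print(*r,1,sep=", ",end=", ")
```

```text
[0.608  0.0487 0.0504] 19.35 [ 0.3011 -3.0593 -0.3301] [ 0.3304 -2.9883  0.7212] (np.float64(0.16555510624529757), np.float64(0.3514856505852566))
0.0, 1.0, 0.1, -0.006, 1, 0.0, 2.0, 0.2, -0.012, 1, 0.0, 3.0, 0.3, -0.018, 1, 0.0, 4.0, 0.4, -0.024, 1, 0.0, 4.9, 0.5, -0.03, 1, 0.0, 5.9, 0.6, -0.036, 1, 0.0, 6.9, 0.7, -0.042, 1, 0.0, 7.9, 0.7, -0.048, 1, 0.0, 8.9, 0.8, -0.054, 1, 0.0, 9.9, 0.8, -0.06, 1,
```

Call:
apply_moves(series=[0,1,0.1,-0.006,1,0,2,0.2,-0.012,1,0,3,0.3,-0.018,1,0,4,0.4,-0.024,1,0,4,0.4,-0.024,1])

```text
time: 19.98
tool_pos: [0.6089, 0.0527, 0.0504]
eef_rot: [0.706, 0.041, 0.706, -0.04]
wrist_force: [2.0, -3.2, 0.3]
width: 0.0001
```

Call:
apply_moves(series=[0,1,0.1,-0.006,1,0,2,0.2,-0.012,1,0,3,0.3,-0.018,1,0,4,0.4,-0.024,1,0,4,0.4,-0.024,1])

```text
time: 20.6
tool_pos: [0.6098, 0.0568, 0.0504]
eef_rot: [0.707, 0.032, 0.706, -0.032]
wrist_force: [1.3, -2.5, 0.9]
width: -0.0
```

Call:
apply_moves(series=[0,1,0.1,-0.006,1,0,2,0.2,-0.012,1,0,3,0.3,-0.018,1,0,4,0.4,-0.024,1,0,4,0.4,-0.024,1])

```text
time: 21.22
tool_pos: [0.6105, 0.0609, 0.0504]
eef_rot: [0.707, 0.024, 0.706, -0.023]
wrist_force: [2.0, -3.2, 0.9]
width: -0.0001
```

Run:
```python
from h import *
o,M=tool();print(o["tool_pos"],o["time"],o["wrist_force"],o["wrist_force"]@M,polar())
```

```text
[0.6105 0.0609 0.0504] 21.225 [ 2.0421 -3.1868  0.9206] [-0.9199 -3.0443  2.2493] (np.float64(0.16538161863528925), np.float64(0.2764038788933743))
```

Call:
apply_moves(series=[0,1,0.1,-0.006,1,0,2,0.1,-0.012,1,0,3,0.2,-0.018,1,0,3,0.2,-0.018,1])

```text
time: 21.72
tool_pos: [0.6109, 0.064, 0.0504]
eef_rot: [0.707, 0.017, 0.707, -0.017]
wrist_force: [0.8, -2.5, -0.2]
width: -0.0003
```

Call:
apply_moves(series=[0,1,0.1,-0.006,1,0,2,0.1,-0.012,1,0,3,0.2,-0.018,1,0,3,0.2,-0.018,1])

```text
time: 22.22
tool_pos: [0.6112, 0.0671, 0.0504]
eef_rot: [0.707, 0.011, 0.707, -0.01]
wrist_force: [1.5, -1.8, 0.2]
width: -0.0001
```

Call:
apply_moves(series=[0,1,0.1,-0.006,1,0,2,0.1,-0.012,1,0,2,0.1,-0.012,1])

```text
time: 22.6
tool_pos: [0.6114, 0.0692, 0.0504]
eef_rot: [0.707, 0.006, 0.707, -0.006]
wrist_force: [1.0, -2.4, 0.4]
width: -0.0001
```

Run:
```python
from h import *
o,M=tool();print(o["tool_pos"],o["time"],o["wrist_force"],o["wrist_force"]@M,polar())
f=bot.grab_frame("scene");cv2.imwrite("pics/s7.png",cv2.resize(f["img"][200:340,360:540,::-1],None,fx=4,fy=4))
```

```text
[0.6114 0.0692 0.0504] 22.6 [ 0.9569 -2.4019  0.3672] [-0.3675 -2.3843  0.9997] (np.float64(0.1650568265337833), np.float64(0.22575779136476165))
```

View pics/s7.png

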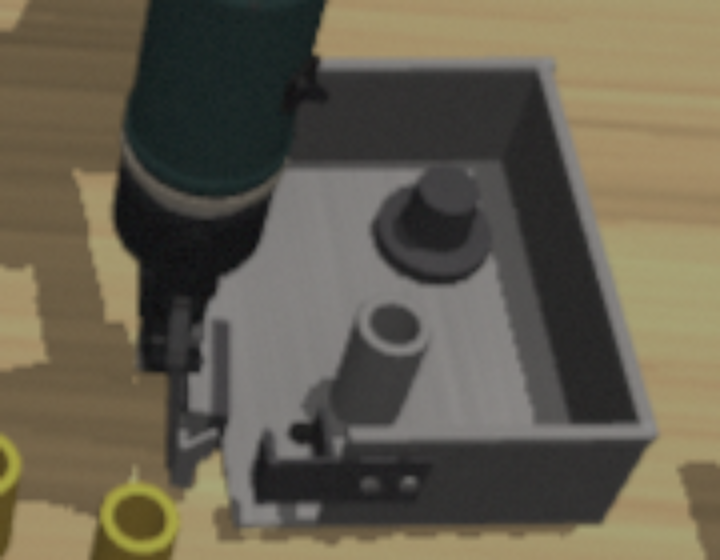

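Call:
apply_moves(series=[0,1,0.1,-0.006,1,0,2,0.1,-0.012,1,0,3,0.2,-0.018,1,0,3,0.2,-0.018,1])

```text
time: 23.15
tool_pos: [0.6116, 0.0723, 0.0504]
eef_rot: [0.707, 0.0, 0.707, 0.0]
wrist_force: [0.8, -2.2, 0.9]
width: 0.0
```

Call:
apply_moves(series=[0,1,0.1,-0.006,1,0,2,0.1,-0.012,1,0,2,0.1,-0.012,1])

```text
time: 23.52
tool_pos: [0.6118, 0.0744, 0.0504]
eef_rot: [0.707, -0.004, 0.707, 0.005]
wrist_force: [0.7, -4.0, 1.0]
width: 0.0002
```

Call:
apply_moves(series=[0,1,0.1,-0.006,1,0,2,0.1,-0.012,1,0,2,0.1,-0.012,1])

```text
time: 23.9
tool_pos: [0.6118, 0.0765, 0.0504]
eef_rot: [0.707, -0.009, 0.707, 0.009]
wrist_force: [0.1, -3.4, -0.1]
width: -0.0002
```

Run:
```python
from h import *
o,M=tool();print(o["tool_pos"],o["time"],o["wrist_force"],o["wrist_force"]@M,polar())
f=bot.grab_frame("scene");cv2.imwrite("pics/s8.png",cv2.resize(f["img"][200:340,360:540,::-1],None,fx=4,fy=4))
```

```text
[0.6118 0.0765 0.0504] 23.9 [ 0.0656 -3.4198 -0.1152] [ 0.1132 -3.4204 -0.0188] (np.float64(0.16463173520001065), np.float64(0.18139658341373233))
```

View pics/s8.png

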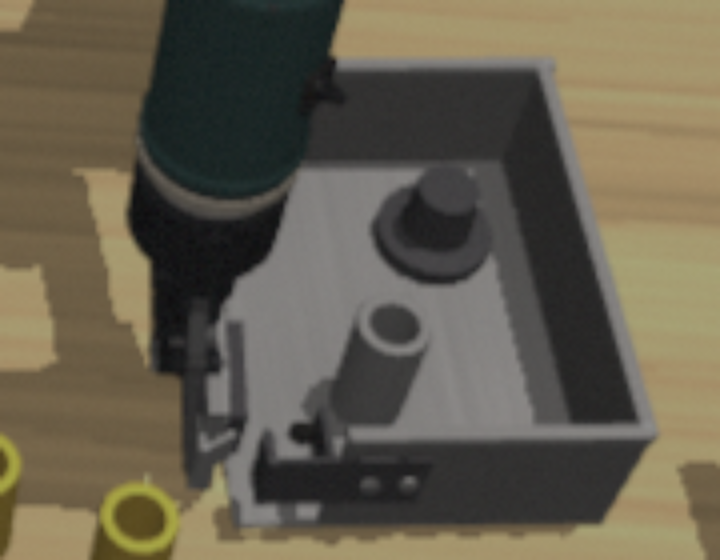

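Call:
apply_moves(series=[0,1,0.1,-0.006,1,0,2,0.1,-0.012,1,0,2,0.1,-0.012,1])

```text
time: 24.32
tool_pos: [0.6119, 0.0786, 0.0504]
eef_rot: [0.707, -0.013, 0.707, 0.013]
wrist_force: [1.8, -2.9, 0.2]
width: 0.0001
```

Call:
apply_moves(series=[0,1,0.1,-0.006,1,0,2,0.1,-0.012,1,0,2,0.1,-0.012,1])

```text
time: 24.7
tool_pos: [0.6119, 0.0807, 0.0504]
eef_rot: [0.707, -0.017, 0.707, 0.018]
wrist_force: [1.5, -3.7, -0.1]
width: -0.0002
```

Call:
apply_moves(series=[0,1,0.1,-0.006,1,0,2,0.1,-0.012,1,0,2,0.1,-0.012,1])

```text
time: 25.08
tool_pos: [0.6119, 0.0828, 0.0504]
eef_rot: [0.707, -0.021, 0.707, 0.022]
wrist_force: [1.1, -3.3, 0.4]
width: 0.0003
```

Call:
apply_moves(series=[0,1,0,-0.006,1,0,2,0,-0.012,1,0,2,0,-0.012,1])

```text
time: 25.45
tool_pos: [0.6116, 0.0849, 0.0504]
eef_rot: [0.707, -0.026, 0.706, 0.026]
wrist_force: [1.6, -2.9, 0.7]
width: -0.0001
```

Call:
apply_moves(series=[0,1,0,-0.006,1,0,2,0,-0.012,1,0,2,0,-0.012,1])

```text
time: 25.82
tool_pos: [0.6114, 0.0871, 0.0504]
eef_rot: [0.707, -0.03, 0.706, 0.031]
wrist_force: [0.8, -3.0, 0.7]
width: -0.0001
```

Run:
```python
from h import *
o,M=tool();print(o["tool_pos"],o["time"],o["wrist_force"],o["wrist_force"]@M,polar())
f=bot.grab_frame("scene");cv2.imwrite("pics/s9.png",cv2.resize(f["img"][200:340,360:540,::-1],None,fx=4,fy=4))
```

```text
[0.6114 0.0871 0.0504] 25.825 [ 0.8071 -2.9877  0.6559] [-0.6582 -3.0452  0.5491] (np.float64(0.1637003510913011), np.float64(0.11711023971564073))
```

View pics/s9.png

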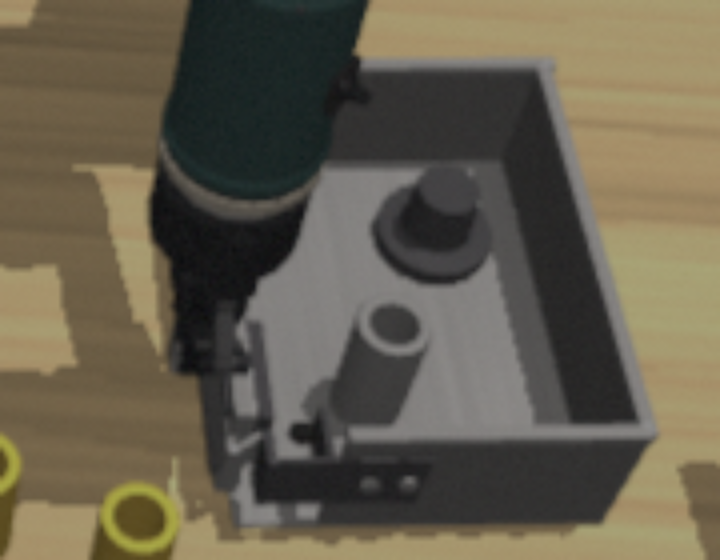

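Call:
apply_moves(series=[0,1,0,-0.006,1,0,2,0,-0.012,1,0,2,0,-0.012,1])

```text
time: 26.25
tool_pos: [0.6115, 0.0884, 0.0505]
eef_rot: [0.707, -0.035, 0.706, 0.035]
wrist_force: [2.5, -6.6, 0.5]
width: 0.0
```

Call:
apply_moves(series=[0,1,0,-0.006,1,0,2,0,-0.012,1,0,2,0,-0.012,1])

```text
time: 26.62
tool_pos: [0.6117, 0.0895, 0.0505]
eef_rot: [0.707, -0.039, 0.706, 0.038]
wrist_force: [2.2, -6.5, 0.1]
width: 0.0002
```

Call:
apply_moves(series=[0,1,0,-0.006,1,0,1.5,0,-0.009,1,0,1.5,0,-0.009,1])

```text
time: 27.0
tool_pos: [0.6119, 0.0901, 0.0505]
eef_rot: [0.706, -0.043, 0.705, 0.041]
wrist_force: [2.9, -7.3, 0.9]
width: -0.0004
```

Call:
apply_moves(series=[0,1,0,-0.006,1,0,2,0,-0.012,1,0,2.5,0,-0.015,1,0,2.5,0,-0.015,1])

```text
time: 27.5
tool_pos: [0.6121, 0.0915, 0.0505]
eef_rot: [0.706, -0.049, 0.705, 0.046]
wrist_force: [2.4, -7.4, -0.4]
width: -0.0003
```

Call:
apply_moves(series=[0,1,0,-0.006,1,0,2,0,-0.012,1,0,2.5,0,-0.015,1,0,2.5,0,-0.015,1])

```text
time: 28.0
tool_pos: [0.6123, 0.0928, 0.0506]
eef_rot: [0.706, -0.055, 0.704, 0.051]
wrist_force: [2.9, -8.4, -0.8]
width: 0.0001
```

Run:
```python
from h import *
o,M=tool();print(o["tool_pos"],o["time"],o["wrist_force"],o["wrist_force"]@M,polar())
print(to(o["tool_pos"],np.arctan2(XC[1],XC[0])-np.pi/2))
```

```text
[0.6123 0.0928 0.0506] 28.0 [ 2.8881 -8.4331 -0.7744] [ 0.8324 -8.7661  1.5876] (np.float64(0.16457065505128032), np.float64(0.0820938638740025))
(array([0., 0., 0.]), np.float64(0.05342837614891871))
```

Call:
apply_moves(series=[0,1,0,0,1,0,2,0,0,1,0,3,0,-0.005,1,0,3,0,-0.005,1])

```text
time: 28.5
tool_pos: [0.6123, 0.0946, 0.0506]
eef_rot: [0.706, -0.058, 0.704, 0.052]
wrist_force: [2.7, -9.5, -1.1]
width: 0.0001
```

Call:
apply_moves(series=[0,1,0,0,1,0,2,0,0,1,0,3,0,-0.005,1,0,3,0,-0.005,1])

```text
time: 29.0
tool_pos: [0.6123, 0.0963, 0.0506]
eef_rot: [0.706, -0.06, 0.703, 0.054]
wrist_force: [2.7, -8.6, -0.0]
width: -0.0001
```

Run:
```python
from h import *
o,M=tool();print(o["tool_pos"],o["time"],o["wrist_force"],o["wrist_force"]@M,polar());print(M)
f=bot.grab_frame("scene");cv2.imwrite("pics/s10.png",cv2.resize(f["img"][240:320,390:480,::-1],None,fx=8,fy=7,interpolation=cv2.INTER_CUBIC))
```

```text
[0.6123 0.0963 0.0506] 29.0 [ 2.7412 -8.6469 -0.0126] [ 0.1054 -8.9748  1.3135] (np.float64(0.16471349387702325), np.float64(0.061134377865760536))
[[ 0.0051 -0.1609  0.987 ]
 [-0.0091  0.9869  0.161 ]
 [-0.9999 -0.0098  0.0035]]
```

View pics/s10.png

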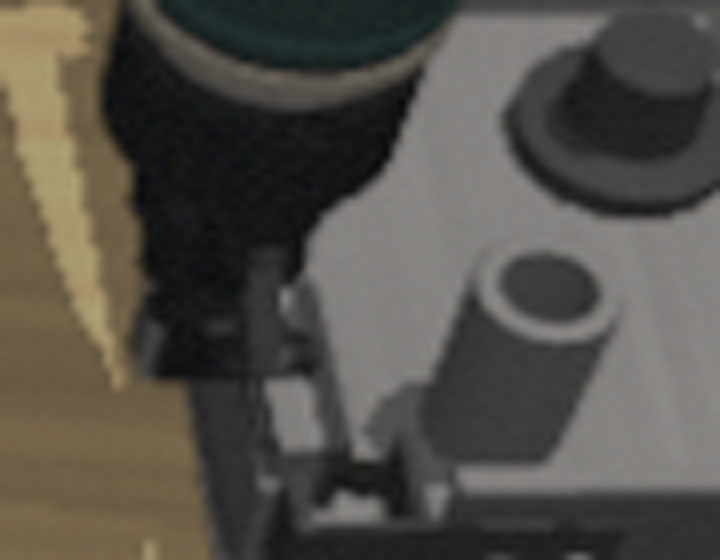

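Call:
apply_moves(series=[0,1,0,0,1,0,2,0,0,1,0,3,0,-0.005,1,0,3,0,-0.005,1])

```text
time: 29.55
tool_pos: [0.6124, 0.0982, 0.0506]
eef_rot: [0.706, -0.063, 0.703, 0.055]
wrist_force: [1.7, -6.0, -0.8]
width: -0.0001
```

Call:
apply_moves(series=[0,1,0,0,1,0,2,0,0,1,0,2.5,0,-0.005,1,0,2.5,0,-0.005,1])

```text
time: 30.05
tool_pos: [0.6123, 0.1002, 0.0506]
eef_rot: [0.706, -0.065, 0.703, 0.057]
wrist_force: [2.9, -5.4, -0.1]
width: -0.0001
```

Call:
apply_moves(series=[0,1,0,0,1,0,2,0,0,1,0,2,0,0,1])

```text
time: 30.42
tool_pos: [0.6121, 0.1022, 0.0506]
eef_rot: [0.706, -0.065, 0.703, 0.057]
wrist_force: [2.4, -3.3, 0.7]
width: 0.0003
```

Call:
apply_moves(series=[0,1,0,0,1,0,2,0,0,1,0,2,0,0,1])

```text
time: 30.8
tool_pos: [0.6117, 0.1036, 0.0505]
eef_rot: [0.706, -0.065, 0.703, 0.057]
wrist_force: [0.8, -6.8, 0.7]
width: 0.0001
```

Call:
apply_moves(series=[0,1,0,0,1,0,2,0,0,1,0,2,0,0,1])

```text
time: 31.18
tool_pos: [0.6116, 0.1042, 0.0506]
eef_rot: [0.706, -0.067, 0.702, 0.056]
wrist_force: [3.4, -10.0, 0.5]
width: -0.0
```

Call:
apply_moves(series=[0,1,0,0,1,0,2,0,0,1,0,2.8,0,0,1,0,2.8,0,0,1])

```text
time: 31.68
tool_pos: [0.6116, 0.1046, 0.0506]
eef_rot: [0.706, -0.068, 0.702, 0.055]
wrist_force: [1.7, -12.7, 0.7]
width: -0.0
```

Call:
apply_moves(series=[0,1,0,0,1,0,2,0,0,1,0,3.2,0,0,1,0,3.2,0,0,1])

```text
time: 32.17
tool_pos: [0.6116, 0.1049, 0.0507]
eef_rot: [0.706, -0.07, 0.702, 0.054]
wrist_force: [2.3, -16.2, 0.5]
width: -0.0001
```

Run:
```python
from h import *
o,M=tool();print(o["tool_pos"],o["time"],o["wrist_force"],o["wrist_force"]@M,polar())
```

```text
[0.6116 0.1049 0.0507] 32.175 [  2.3054 -16.1961   0.5032] [ -0.1304 -16.3569  -0.5613] (np.float64(0.1645181960311554), np.float64(0.008590256015798005))
```

Call:
apply_moves(series=[0,-1,0,0,1,0,-2,0,0,1,0,-3,0,0,1,0,-4,0,0,1,0,-5,0,0,1,0,-6,0,0,1,0,-6,0,0,1])

```text
time: 33.05
tool_pos: [0.6126, 0.0991, 0.0508]
eef_rot: [0.706, -0.07, 0.702, 0.054]
wrist_force: [1.3, 0.0, -0.8]
width: -0.0
```

Run:
```python
from h import *
o,M=tool();print(o["tool_pos"],o["time"],o["wrist_force"],o["wrist_force"]@M,polar())
f=bot.grab_frame("scene");cv2.imwrite("pics/s11.png",cv2.resize(f["img"][240:320,390:480,::-1],None,fx=8,fy=7,interpolation=cv2.INTER_CUBIC))
```

```text
[0.6126 0.0991 0.0508] 33.05 [ 1.3329  0.0016 -0.7944] [ 0.8047 -0.2133  1.3095] (np.float64(0.16506807316568722), np.float64(0.04437176040835776))
```

View pics/s11.png

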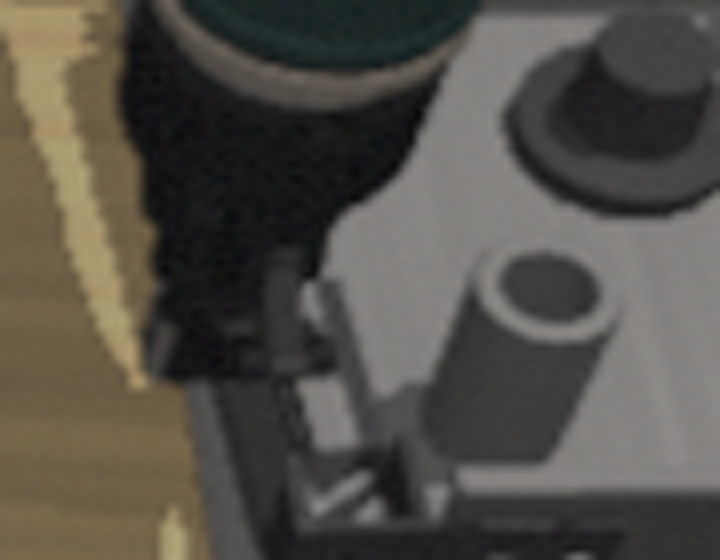

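The force has dropped to zero, so the gate is holding by itself. I'll pull back and up.

Call:
apply_moves(series=[0,-15,0,0,1,0,-30,0,0,1,0,-45,0,0,1,0,-60,0,0,1,0,-70,0,0,1,-30,-80,0,0,1,-70,-90,0,0,1,-110,-100,-30,0,1,-150,-140,-80,0,1,-150,-190,-120,0,1,-150,-230,-150,0,1,-150,-230,-150,0,1,-150,-230,-150,0,1])

```text
time: 34.72
tool_pos: [0.504, -0.1504, 0.2055]
eef_rot: [0.707, -0.069, 0.702, 0.054]
wrist_force: [0.7, 0.1, -0.7]
width: -0.0001
```

Run:
```python
from h import *
o,M=tool();print(o["tool_pos"],o["time"],o["wrist_force"])
f=bot.grab_frame("scene");cv2.imwrite("pics/s12.png",f["img"][:,:,::-1])
f=bot.grab_frame("top");cv2.imwrite("pics/t12.png",f["img"][:,:,::-1])
P=cloud(f);Q=P.reshape(-1,3);L=np.stack([(Q[:,:2]-CO)@XC,(Q[:,:2]-CO)@YC,Q[:,2]],-1)*1000
k=(abs(L[:,0]-85)<45)&(abs(L[:,1]+50)<45)&(L[:,2]>76);q=L[k];print("sleeve rim",k.sum(),cv2.minEnclosingCircle(q[:,:2].astype(np.float32)),np.median(q[:,2]))
k=(abs(L[:,0])<35)&(abs(L[:,1])<95)&(L[:,2]>80)&(L[:,2]<94);q=L[k];print("gate",k.sum(),np.polyfit(q[:,1],q[:,0],1))
```

```text
[ 0.504  -0.1504  0.2055] 34.725 [ 0.7284  0.0824 -0.69  ]
sleeve rim 234 ((84.19172668457031, -48.99216842651367), 20.137046813964844) 83.90273687300936
gate 729 [-0.072  11.2575]
```

View pics/s12.png

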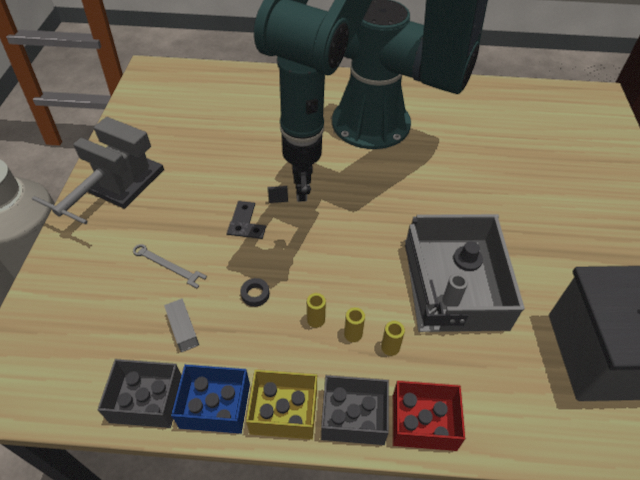

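View pics/t12.png

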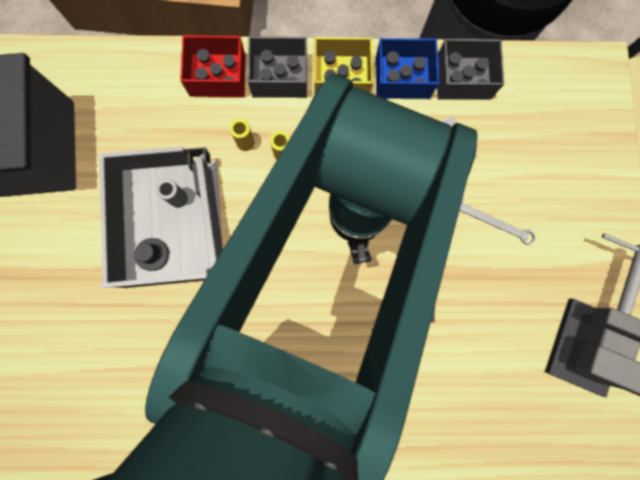

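The gate stays shut with the arm clear: in the scene view it runs from (410,250) to (435,310), and the sleeve stands at (456,290). The bystanders are where they were.

Run:
```python
from h import *
print(bot.hand_in()); print(bot.get_obs()["time"])
```

```text
the job is handed in; nothing more can be done
None
the job is handed in; nothing more can be done
```

The job is done and handed in at about 35 s. The sleeve stands upright in the free half of the crib, and the gate is latched shut.

- **Sleeve:** I set it down and let go before touching the gate. The last check put its rim centre at crib x ≈ 84, y ≈ −49 mm and its top at 84 mm. That is about 1 mm from the bay point, and it did not move while I closed the gate.
- **Gate:** I pushed it shut slowly. The force rose to about 9.5 N on the latch's slope, fell to 3–5 N over its blunt end, then climbed against the buffer to 16 N. When I backed off, the force dropped to zero. With the arm well clear, the camera still showed the gate shut, at about −0.07 rad.
- **Other parts:** They look unmoved in the last pictures. In the top view the arm hid some of them; the scene view showed them all.

One estimate was off during the push. I first assumed a fingertip half-width about 6 mm too large, so my gate angle read about 0.04 rad too low at first contact and too high near the end. I judged the closing by force and the pictures instead.

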